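Set the transit lock of a bench photometer

TASK

Lock the photometer for transport: with a fingertip, push the post round to turn the slotted disc until its slot lines up with the locking bar (either way round), then push the bar's upright lug so that the bar goes through the disc and is fully home, with the lug against the guide block. Only push, do not pick anything up; leave the other things on the bench and on the instrument where they stand.

Things in the scene. Friction and masses are not known exactly. Their poses are not given: they have to be found in the camera images.
- photometer: Low white bench photometer, 260 (x) x 400 (y) x 80 mm high, fixed. Origin: centre of its underside, on the bench; x from its front (display side) to its back, y along its length, z up. On its deck (z = 80 mm) the transit lock lies along the line x = 30 mm, y = -162 to 168 mm; nothing of the lock stands above z = 110 mm but the disc's post and the bar's lug
- guide_stop (a point): Middle of the rear (-y) face of the fixed guide block, photometer frame (30, 5, 106) mm, axes as the photometer's. The block (42 mm wide, y = 5 to 43 mm, top at z = 109 mm) bridges the bar's bed; the bed's top is at z = 90 mm, from y = -162 to 43 mm, 34 mm wide over its side rails (z = 98 mm). The lug rests against this face when the bar is home
- lock_disc (a joint): Angle of the slotted disc (rad) about the vertical, growing counter-clockwise from above, range -0.35 to 3.49. The slot is in line with the bar at 0 and at 3.14; either serves. Starts between 0.5 and 2.64. Stiff (0.06 N m, about 2 N at the post), stays where left. Within about 0.15 rad of the line the entering bar tip brings it into line; farther off the disc's rim blocks the bar
- disc_centre (a point): Centre of the top of the aluminium disc: 84 mm diameter, 20 mm wide slot right across it, 16 mm deep. Photometer frame (30, 90, 105) mm. x axis points from the centre to the post, y along the slot. Beyond the disc, at y = 140 to 168 mm, stands the fixed keeper block (41 mm wide, top at z = 109 mm) that takes the bar's tip
- post (a point): Centre of the top of the round steel post on the disc: 12 mm diameter, 34 mm tall above the disc's top, 28 mm from the disc's axis, square to the slot. At joint 0 it is on the photometer's +x side of the disc, at 1.57 on the +y side, at 3.14 on the -x side. Push it sideways to turn the disc
- lock_bar: Steel locking bar, 12 x 12 mm, loose in its bed and guide (1 mm play each side, held down by the guide), with an upright plate, the lug, on its rear end. Origin: underside of the bar below the lug's front face; y axis along the bar to its tip, which is the way it slides, towards the photometer's +y. About 0.18 kg, slides with about 2 N
- lug_front (a point): Middle of the front (+y) face of the lug: a plate 34 mm wide (x), 10 mm thick (from this face back), from 20 mm below to 20 mm above this point, which is 32 mm above the bar's underside. Starts 112 to 135 mm short of guide_stop; home when it touches the guide block. The bar's rear end is flush with the lug's rear face; behind it is free to push from
- bar_tip (a point): Tip of the bar (tapered over its last 12 mm to 4 mm wide), 157 mm ahead of the lug's front face, 6 mm above the bar's underside. At home it stands in the keeper block, beyond the disc
- vial: Bystander, to be left alone: glass sample vial with white cap, 22 mm wide, 45 mm tall, on the photometer's front deck. Origin: centre of its underside
- cuvette: Bystander, to be left alone: square glass cell with white cap, 14 mm wide, 46 mm tall, on the photometer's front deck. Origin: centre of its underside
- wash_bottle: Bystander, to be left alone: white wash bottle with red cap, 64 mm wide, 160 mm tall, on the bench. Origin: centre of its underside
- beaker: Bystander, to be left alone: glass beaker, 68 mm wide, 85 mm tall, on the bench. Origin: centre of its underside
- reagent_jar: Bystander, to be left alone: amber reagent jar, 64 mm wide, 85 mm tall, on the bench. Origin: centre of its underside
- cell_rack: Bystander, to be left alone: white rack with six square holes, 60 x 100 x 35 mm, on the bench. Origin: centre of its underside
- tip_box: Bystander, to be left alone: closed blue box, 80 x 115 x 50 mm, on the bench. Origin: centre of its underside
Things that resemble listed ones, but are neither listed nor needed, are in the scene too. Of the things shaped like the lock_bar, the steel one is meant.

How it is judged:
By the outcome, as a careful person would: the job done as asked, in the order asked, and still so for the second after the job is handed in, with the robot touching nothing.
It also fails if it takes over 54 s, if anything falls off the work surface, if the arm or the gripper's body presses on something with over 40 N, if the wrist force passes 120 N, or if a joint passes its speed limit or range.

ROBOT

A 7-joint arm with a two-finger parallel gripper is mounted at the origin on the work surface. World frame = base frame: x ahead of the robot, y to its left, z up, the work surface at z = 0. Lengths are in m, angles in rad, forces in N, time in s.
With the tool pointing down it reaches from about 0.425 to 0.95 m from the base axis. Payload 16.7 kg.
Tool frame: the origin (TCP) lies at the very end of the fingers, on their centre line; the grasp point (between the pads) lies 19 mm behind it; z points along the fingers, y is the line along which they close (so a half turn about z gives the same grasp; the last joint's range is limited). The gripper opens to 94 mm and grips with 3 to 60 N. Pads are 16 mm wide; open, the fingers measure 119 mm over their backs; the gripper's body (75 mm by 177 mm) begins 78 mm behind the grasp point.
Start: joints at [1.157, 0.426, 0.074, 1.606, -0.034, 1.111, -0.067], TCP at [0.176, -0.652, 0.205] pointing down, gripper open.
Joint ranges: [-2.85, 2.85], [-0.5, 2.14], [-1.23, 1.37], [0.21, 2.46], [-1.02, 4.16], [0.16, 2.05], [-2.73, 2.73]. Speed limits (rad/s): [1.89, 1.89, 2.39, 2.39, 3.01, 3.01, 3.01].

INTERFACE

Orientations are given as a unit quaternion [x, y, z, w].
In Python, from plant import arm, viewer, ticket gives the robot as it stands. The module is installed in compiled form; this text tells all that it offers.
- The arm moves only by the tool play_rows, never from a script. Its argument "deltas" is one flat list of numbers, 6 for each row, row after row: the shift along the tool's x, y, z as a fraction of full scale, then the turn, a rotation vector about the tool's x, y, z as a fraction of full scale. In form: [tx, ty, tz, rx, ry, rz, tx, ty, tz, rx, ry, rz, ...]. A call has 1 to 5 rows; each row shifts and turns the commanded pose from where the row before left it, along the tool's axes as they then stand; what a row does not reach is not made up. Full scale, the value 1, is 40 mm for a shift and 10 degrees for a turn. A row lasts 1/8 s, in which the tool goes at most 62.5 mm and 10.7 degrees, less where a joint would pass 70% of its speed; a pose out of reach is approached as far as the arm can. A call with a number of a shift or a turn outside -1 to 1 is refused whole. A call with a gripper value outside its range is refused whole. "grip" is the closure, from -1 (fully open) to 1 (shut), set as the call begins (left out, the last holds). The fingers move at their own pace and stop on an object; "grip_force" is the grip in N (left out, the last holds). Time passes only in rows, so rows that do not move let the fingers close. It gives the time, the measured TCP pose, the force, the opening and the grip force at its end, in the units of the state.
- arm.state(): the state, without advancing time (a new reading comes with each control period).
- viewer.grab_frame(name): name is "scene" or "top" or "wrist"; returns the picture (420x560x3 uint8, red, green, blue); there is no depth.
- viewer.calibration(name): a dict with "fx", "fy", "cx", "cy" (pixels), "pose" (4x4, takes a point from camera to world coordinates). Camera axes: x right, y down, z forward; pixel columns grow to the right and rows downward; lengths in m; the calibration is good to about 2 mm. The wrist camera is an equidistant fisheye: a pixel r from the principal point sees the ray r / f radians off the axis. A picture is of the moment at which its call begins: read the wrist's pose just before it. calibration takes no time and is no camera call; for the wrist camera it gives the pose at the moment of the call.
- ticket.hand_in(): hands the job in; it is judged then, once.
Trained networks look in the newest picture that a camera, given by its name, has taken for a name from the list of things; names that differ only in an ending like _2 or _b are one class to them, and where a whole thing is asked for, a point or a joint stands for the part that bears it (a point fixed in the world has none). Each returns a list of dicts, best first, with "score" (0 to 1); they miss things now and then, are a little off and sometimes report something else, mostly with a low value. They report only what shows in the picture. A call takes as long as a camera call. They do not tell look-alikes from the thing itself.
- viewer.recognise(camera, label): "rect" ([left, top, right, bottom] as shares, 0 to 1, of the picture: columns of its width, rows of its height, round what is visible of it).
- viewer.silhouettes(camera, label): "mask" (420x560 bool, what is visible of it) and "rect" ([left, top, right, bottom] as shares, 0 to 1, of the picture: columns of its width, rows of its height, round what is visible of it).
- viewer.spot_point(camera, label): "centre" ([column, row] as shares, 0 to 1, of the picture: columns of its width, rows of its height: a listed point, or the origin of a listed thing).
The state is a dict: "clock": time; "qpos": joint angles; "joint_vel": joint speeds; "tau": joint torques, N m; "tcp_pos": TCP position; "eef_rot": TCP orientation; "force": force on the tool from outside, world axes, zero at the start; "ft_torque": the same for the moment, N m; "opening": finger opening in m; "finger_force": force on a finger pad.
Only numpy, scipy, OpenCV 4.12 (cv2) and the standard library are available. Lean on these libraries where they do the work, as an engineer would, in place of code of your own. Each camera call takes 0.05 s, during which the arm holds its last target. There are 200 camera calls.

## Working session

There is one attempt and no reset: what is moved stays moved. The work goes in short steps, Python scripts to look and compute and a tool call to move; the robot and the scene stay as the last step left them, time stands still between calls to the robot, and variables do not carry over. Pictures are saved under pics/ and viewed, at most 10 in all, crops included, and the job is handed in when it is done.

Besides the shell and the picture viewer there is one more tool, called after "Request:" by a JSON object that holds its "fn" and its "kwargs". play_rows: Moves the arm, as the interface text tells. Its arguments: {"type":"object","properties":{"deltas":{"type":"array"},"grip":{"type":"number"},"grip_force":{"type":"number"}},"required":["deltas"]}

```bash
mkdir -p pics
cat > h.py <<'E'
import numpy as np, cv2
from plant import arm, viewer, ticket
from scipy.spatial.transform import Rotation as R
def ray(cal,c,r):
    return cal['pose'][:3,:3]@np.array([(c-cal['cx'])/cal['fx'],(r-cal['cy'])/cal['fy'],1.]),cal['pose'][:3,3]
def atz(cal,c,r,z):
    d,o=ray(cal,c,r); return o+d*(z-o[2])/d[2]
def proj(cal,p):
    q=np.linalg.inv(cal['pose'])@np.append(p,1); return q[0]/q[2]*cal['fx']+cal['cx'],q[1]/q[2]*cal['fy']+cal['cy']
def save(n,im): cv2.imwrite('pics/'+n,im[:,:,::-1])
E
python3 - <<'E'
from h import *
for n in ('top','scene'):
    im=viewer.grab_frame(n); save(n+'0.png',im)
    cal=viewer.calibration(n); print(n,cal['fx'],np.round(cal['pose'],3).tolist())
    for l,z in (('photometer',0),('guide_stop',.106),('disc_centre',.105),('post',.139),('lug_front',.122),('bar_tip',.096)):
        for d in viewer.spot_point(n,l)[:3]:
            c,r=d['centre'][0]*560,d['centre'][1]*420
            print(l,round(d['score'],2),round(c,1),round(r,1),np.round(atz(cal,c,r,z),4))
s=arm.state(); print(s['clock'],s['tcp_pos'],s['eef_rot'],s['force'])
E
```

```text
top 447.66599135202995 [[0.013, -0.993, 0.118, 0.376], [-1.0, -0.015, -0.011, 0.006], [0.012, -0.118, -0.993, 1.238], [0.0, 0.0, 0.0, 1.0]]
guide_stop 0.69 120.7 220.3 [0.4834 0.4049 0.106 ]
disc_centre 0.88 279.6 170.3 [0.6187 0.0048 0.105 ]
disc_centre 0.68 122.5 175.0 [0.6   0.407 0.105]
post 0.83 267.4 165.2 [0.624  0.0356 0.139 ]
post 0.34 347.3 224.5 [ 0.478  -0.1641  0.139 ]
lug_front 0.88 203.9 275.3 [0.3488 0.1876 0.122 ]
lug_front 0.63 370.9 275.8 [ 0.3529 -0.2248  0.122 ]
lug_front 0.61 156.6 164.7 [0.6246 0.3166 0.122 ]
bar_tip 0.75 173.8 321.7 [0.2328 0.2625 0.096 ]
bar_tip 0.6 346.0 330.0 [ 0.2177 -0.1666  0.096 ]
bar_tip 0.6 214.7 177.4 [0.5993 0.1725 0.096 ]
scene 416.4320711192319 [[-0.069, 0.728, -0.683, 1.3], [0.997, 0.038, -0.061, 0.065], [-0.019, -0.685, -0.728, 0.952], [0.0, 0.0, 0.0, 1.0]]
photometer 0.66 254.8 250.2 [ 0.5728 -0.0673  0.    ]
guide_stop 0.82 247.3 236.2 [ 0.6088 -0.0772  0.106 ]
guide_stop 0.65 442.4 272.5 [0.6962 0.4082 0.106 ]
disc_centre 0.9 283.7 238.9 [0.6119 0.0189 0.105 ]
post 0.77 293.6 233.6 [0.6209 0.0449 0.139 ]
lug_front 0.74 209.8 184.4 [ 0.4336 -0.2069  0.122 ]
lug_front 0.72 405.5 272.4 [0.7123 0.3149 0.122 ]
lug_front 0.68 201.4 223.8 [ 0.5861 -0.2018  0.122 ]
bar_tip 0.83 347.2 264.9 [0.6793 0.1816 0.096 ]
bar_tip 0.67 233.6 165.4 [ 0.3168 -0.156   0.096 ]
bar_tip 0.54 370.1 167.9 [0.3084 0.2687 0.096 ]
0.7 [ 0.17596757 -0.6516197   0.20547332] [ 9.91317787e-01  1.31487815e-01  7.10612671e-07 -2.36793540e-05] [-0.86071619  0.00560828  1.11111421]
```

View pics/top0.png

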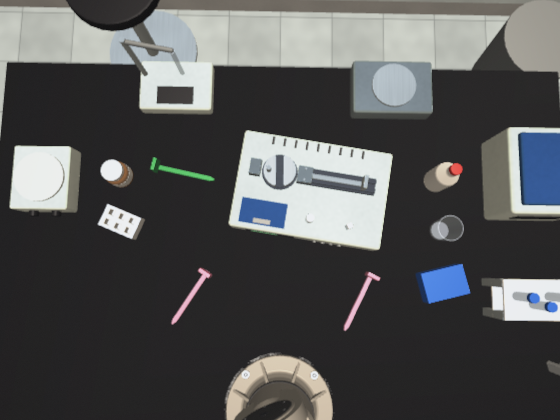

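View pics/scene0.png

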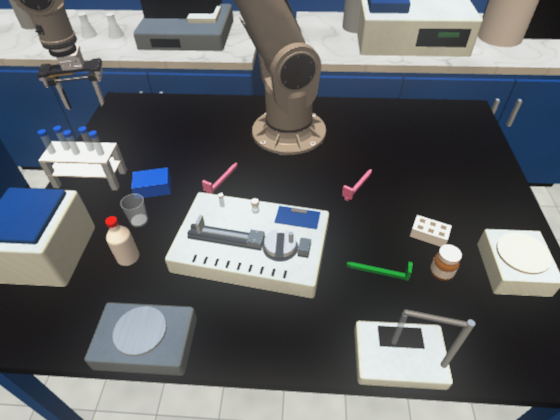

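The pictures show the photometer with its disc at about (280,171) in top and the post at about (267,168). The guide block is near (304,174) and the steel lug near (372,185). The green and pink bars are look-alikes on the bench. Next I'll fit the pose.

Run:
```python
from h import *
from scipy.optimize import least_squares
im=viewer.grab_frame('top'); im2=viewer.grab_frame('scene')
save('c1.png',cv2.resize(im[125:255,225:400],None,fx=4.4,fy=4.4,interpolation=cv2.INTER_CUBIC))
save('c2.png',cv2.resize(im2[190:295,165:335],None,fx=4.6,fy=4.6,interpolation=cv2.INTER_CUBIC))
cals={n:viewer.calibration(n) for n in('top','scene')}
hulls={}
for n in cals:
    m=viewer.silhouettes(n,'photometer'); print(n,[(round(d['score'],2),d['mask'].sum(),np.round(np.array(d['rect'])*[560,420,560,420])) for d in m[:2]])
    mk=m[0]['mask'].astype(np.uint8); c=max(cv2.findContours(mk,0,1)[0],key=cv2.contourArea)
    h=cv2.convexHull(c)[:,0].astype(float); hulls[n]=h
def pts(p):
    x,y,a=p; c,s=np.cos(a),np.sin(a)
    return lambda q:np.array([x+c*q[0]-s*q[1],y+s*q[0]+c*q[1],q[2]])
box=[(i*.13,j*.2,k) for i in(-1,1) for j in(-1,1) for k in(0,.08)]
def res(p):
    f=pts(p);r=[]
    for n in cals:
        pr=np.array([proj(cals[n],f(q)) for q in box],np.float32); ph=cv2.convexHull(pr)
        r+=[0.2*cv2.pointPolygonTest(ph,(float(a),float(b)),True) for a,b in hulls[n] if n!='x']
    dc={'top':(279.6,170.3),'scene':(283.7,238.9)}
    for n in dc: r+=list(np.array(proj(cals[n],f((.03,.09,.105))))-dc[n])
    return r
s=least_squares(res,[.57,-.07,-.14],loss='soft_l1',diff_step=1e-4); print(np.round(s.x,4),s.cost,np.round(res(s.x)[-4:],2))
f=pts(s.x)
for n in cals: print(n,'guide',np.round(proj(cals[n],f((.03,.005,.106))),1),[np.round(proj(cals[n],f(q))).tolist() for q in box if q[2]])
```

```text
top [(0.91, np.int64(14400), array([229., 132., 391., 250.]))]
scene [(0.89, np.int64(12012), array([168., 194., 327., 299.])), (0.55, np.int64(56), array([219., 195., 225., 207.]))]
[ 0.5738 -0.0754 -0.1569] 8.07637320583828 [-1.56  0.44 -3.99  1.51]
top guide [310.6 176.2] [[378.0, 252.0], [226.0, 225.0], [392.0, 155.0], [244.0, 129.0]]
scene guide [248.3 234.9] [[198.0, 190.0], [330.0, 210.0], [163.0, 258.0], [315.0, 285.0]]
```

View pics/c1.png

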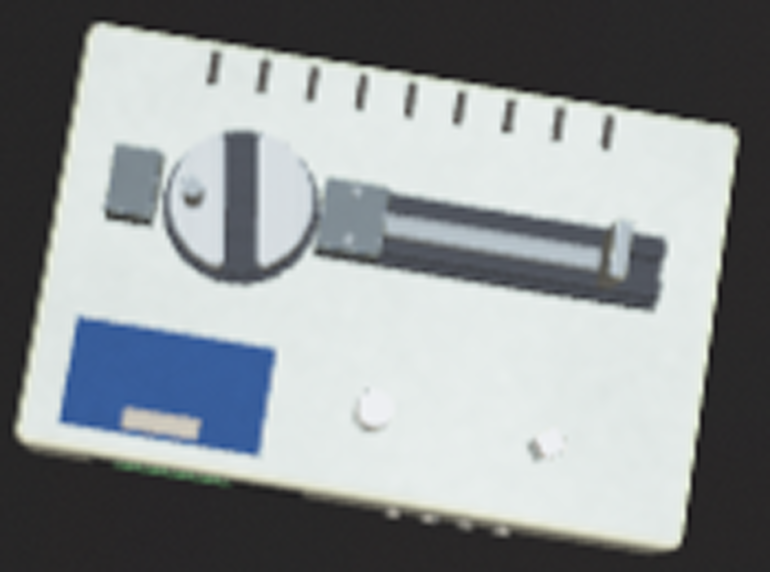

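View pics/c2.png

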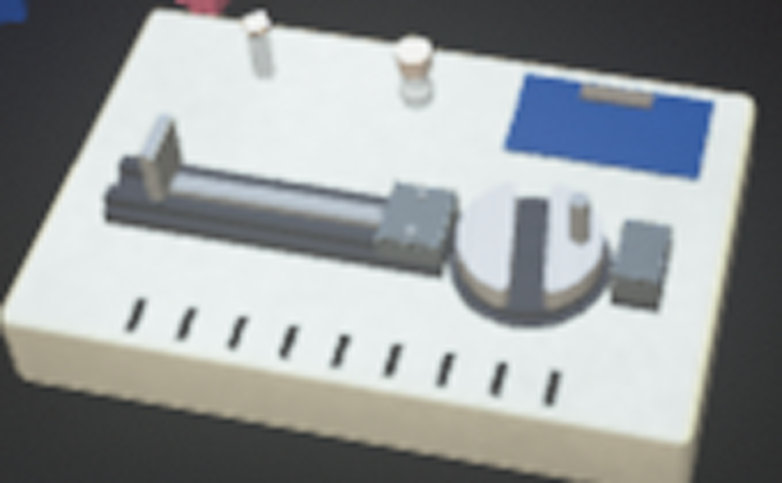

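c1 shows, in crop pixels, the slot nearly upright at x≈240, the post top at (193,185), the guide block corners at (325,178) to (383,260), and the lug at (620,250). c2 agrees, with the post top at (581,198) and the lug top at about (165,130). I'll refit with these corner points.

```bash
cat > fit.py <<'E'
from h import *
from scipy.optimize import least_squares
cals={n:viewer.calibration(n) for n in('top','scene')}
T=lambda c,r:(c/4.4+225,r/4.4+125)
S=lambda c,r:(c/4.6+165,r/4.6+190)
g=lambda x,y,z:(x/1e3,y/1e3,z/1e3)
kp=[g(50.5,168,109),g(50.5,140,109),g(9.5,140,109),g(9.5,168,109)]
gd=[g(51,43,109),g(51,5,109),g(9,5,109),g(9,43,109)]
obs=[('top',p,T(*q)) for p,q in zip(kp+gd,[(112,143),(164,152),(153,222),(105,214),(325,178),(390,186),(383,260),(318,250)])]
obs+=[('top',g(130,200,80),T(85,18)),('top',g(130,-200,80),T(743,125)),('top',g(30,90,105),T(241,205))]
kpS=[(660,280),(612,272),(622,220),(672,226)]; gdS=[(443,262),(375,248),(395,182),(458,192)]
obs+=[('scene',p,S(*q)) for p,q in zip([kp[1],kp[0],kp[2],kp[3]],[(612,272),(660,280),(622,220),(672,226)])]
obs+=[('scene',p,S(*q)) for p,q in zip([gd[0],gd[1],gd[2],gd[3]],gdS)]
obs+=[('scene',g(130,200,80),S(692,443)),('scene',g(130,-200,80),S(0,315)),('scene',g(-130,-200,80),S(148,5)),('scene',g(-130,200,80),S(758,94)),('scene',g(30,90,105),S(531,243))]
def fr(p):
    x,y,a=p[:3]; c,s=np.cos(a),np.sin(a)
    return lambda q:np.array([x+c*q[0]-s*q[1],y+s*q[0]+c*q[1],q[2]])
def res(p):
    f=fr(p); return np.ravel([np.array(proj(cals[n],f(q)))-o for n,q,o in obs])
P=least_squares(res,[.57,-.07,-.14],loss='soft_l1').x; f=fr(P)
E
python3 - <<'E'
from fit import *
print(P); print(np.round(res(P).reshape(-1,2),1).tolist())
pp={'top':T(193,184),'scene':S(581,198)}
r=lambda t:np.ravel([np.array(proj(cals[n],f((.03+.028*np.cos(t[0]),.09+.028*np.sin(t[0]),.139))))-pp[n] for n in pp])
t=least_squares(r,[1.57]); print('joint',t.x,r(t.x), 'post',f((.03+.028*np.cos(t.x[0]),.09+.028*np.sin(t.x[0]),.139)))
for n,a,b in(('top',T(240,132),T(241,280)),):
    d=atz(cals[n],*a,.105)-atz(cals[n],*b,.105); print('slot dir',np.arctan2(d[1],d[0])-P[2]-np.pi/2)
for n,q in(('top',T(621,250)),):
    w=atz(cals[n],*q,.142)[:2]-P[:2]; print('lug top mid photometer',R.from_euler('z',-P[2]).apply([*w,0]))
for k,q in dict(disc=(.03,.09,.105),guide=(.03,.005,.106)).items(): print(k,f(q))
E
```

```text
[ 0.57576832 -0.07653826 -0.15078812]
[[-0.6, -0.3], [-1.7, -0.6], [-1.9, -1.0], [-1.8, -1.0], [-1.1, -0.5], [-1.3, 0.1], [-2.2, -0.9], [-2.1, -1.0], [-0.5, -0.1], [-1.5, 0.1], [-1.4, -1.4], [-1.3, -0.0], [-0.9, 0.0], [-0.5, -0.9], [-0.8, -0.5], [-1.5, -3.8], [-0.9, -3.1], [-1.0, -0.8], [-0.9, -0.7], [-0.8, -0.6], [-2.6, 0.0], [-0.2, -0.9], [-0.8, -0.7], [-1.1, -2.0]]
joint [1.6950389] [-1.62689839  0.05350887 -1.19605586  0.04869905] post [0.61969066 0.03592413 0.139     ]
slot dir -1.3991070372755643
lug top mid photometer [ 0.02937341 -0.1315744   0.        ]
disc [0.61894747 0.00793399 0.105     ]
guide [ 0.606179   -0.07610151  0.106     ]
```

Add to h.py:
```python
def go(*p):
    "units of tool-frame shift from the present pose to world p, and tool x heading"
    s=arm.state(); r=R.from_quat(s['eef_rot']); d=r.inv().apply(np.array(p)-s['tcp_pos'])/.04
    x=r.apply([1,0,0]); print('t',round(s['clock'],2),'tcp',np.round(s['tcp_pos'],4),'heading',round(np.arctan2(x[1],x[0]),3),'F',np.round(s['force'],1),'units',np.round(d,2))
```

```text
(no output)
```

Request:
{"fn": "play_rows", "kwargs": {"deltas": [0,0,-0.2,0,0,-0.9,0,0,-0.2,0,0,-0.9,0,0,0,0,0,-0.77,0,0,0,0,0,0], "grip": 1, "grip_force": 30}}

```text
clock: 1.4
tcp_pos: [0.1758, -0.6517, 0.2215]
eef_rot: [0.937, 0.348, 0.0, 0.0]
force: [-0.1, -0.2, -0.7]
opening: 0.0569
finger_force: 0.0
```

```bash
python3 -c "
from h import *
go(.643,.060,.2)"
```

```text
t 1.4 tcp [ 0.1758 -0.6517  0.2215] heading 0.711 F [-0.1 -0.2 -0.7] units [20.46 -5.85  0.54]
```

Request:
{"fn": "play_rows", "kwargs": {"deltas": [0.5,-0.14,0,0,0,0,0.9,-0.26,0,0,0,0,1,-0.29,0,0,0,0,1,-0.29,0,0,0,0,1,-0.29,0,0,0,0]}}

```text
clock: 2.02
tcp_pos: [0.2772, -0.4959, 0.2215]
eef_rot: [0.938, 0.348, 0.0, -0.0]
force: [-0.1, -0.2, 0.5]
opening: 0.0072
finger_force: 0.0
```

Request:
{"fn": "play_rows", "kwargs": {"deltas": [1,-0.29,0,0,0,0,1,-0.29,0,0,0,0,1,-0.29,0,0,0,0,1,-0.29,0,0,0,0,1,-0.29,0,0,0,0]}}

```text
clock: 2.65
tcp_pos: [0.3901, -0.3212, 0.2215]
eef_rot: [0.938, 0.348, 0.0, 0.0]
force: [-0.2, -1.3, 0.4]
opening: 0.0003
finger_force: 0.0
```

Request:
{"fn": "play_rows", "kwargs": {"deltas": [1,-0.29,0,0,0,0,1,-0.29,0,0,0,0,1,-0.29,0,0,0,0,1,-0.29,0,0,0,0,1,-0.29,0,0,0,0]}}

```text
clock: 3.28
tcp_pos: [0.5031, -0.1467, 0.2215]
eef_rot: [0.938, 0.348, -0.0, 0.0]
force: [0.9, -1.1, -0.2]
opening: 0.0008
finger_force: 0.0
```

Request:
{"fn": "play_rows", "kwargs": {"deltas": [1,-0.29,0,0,0,0,1,-0.29,0,0,0,0,0.7,-0.2,0,0,0,0,0.4,-0.1,0,0,0,0,0,0,0,0,0,0]}}

```text
clock: 3.9
tcp_pos: [0.5736, -0.0403, 0.2213]
eef_rot: [0.937, 0.349, -0.0, -0.0]
force: [0.3, 0.5, -0.4]
opening: 0.0005
finger_force: 0.0
```

```bash
python3 -c "
from h import *
go(.643,.060,.2)"
```

```text
t 3.9 tcp [ 0.5736 -0.0403  0.2213] heading 0.713 F [ 0.3  0.5 -0.4] units [ 2.95 -0.76  0.53]
```

Request:
{"fn": "play_rows", "kwargs": {"deltas": [1,-0.25,0,0,0,0,1,-0.25,0,0,0,0,0.65,-0.17,0.3,0,0,0,0.3,-0.09,0.23,0,0,0,0,0,0,0,0,0]}}

```text
clock: 4.53
tcp_pos: [0.6425, 0.0582, 0.1994]
eef_rot: [0.937, 0.349, -0.001, -0.0]
force: [0.1, -0.2, 1.0]
opening: 0.0006
finger_force: 0.0
```

```bash
cat >> h.py <<'E'
def fish(cal,c,r,z):
    v=np.array([c-cal['cx'],r-cal['cy']]); n=np.hypot(*v); t=n/cal['fx']
    d=cal['pose'][:3,:3]@np.array([*(np.sin(t)*v/max(n,1e-9)),np.cos(t)]); o=cal['pose'][:3,3]; return o+d*(z-o[2])/d[2]
def wrist(name=None,what=()):
    cal=viewer.calibration('wrist'); im=viewer.grab_frame('wrist')
    if name: save(name,im)
    for l,z in what:
        for d in viewer.spot_point('wrist',l)[:2]:
            c,r=d['centre'][0]*560,d['centre'][1]*420
            print(l,round(d['score'],2),round(c,1),round(r,1),np.round(fish(cal,c,r,z),4))
    return cal,im
E
python3 -c "
from h import *
go(.637,.056,.118)
wrist('w1.png',(('disc_centre',.105),('post',.139),('lug_front',.122),('guide_stop',.106),('bar_tip',.096)))"
```

```text
t 4.53 tcp [0.6425 0.0582 0.1994] heading 0.712 F [ 0.1 -0.2  1. ] units [-0.14 -0.05  2.04]
disc_centre 0.63 307.2 270.3 [0.6198 0.0065 0.105 ]
lug_front 0.94 67.2 292.2 [0.4343 0.1791 0.122 ]
lug_front 0.66 100.1 48.2 [0.6578 0.2816 0.122 ]
bar_tip 0.74 181.3 147.8 [0.6308 0.1662 0.096 ]
```

View pics/w1.png

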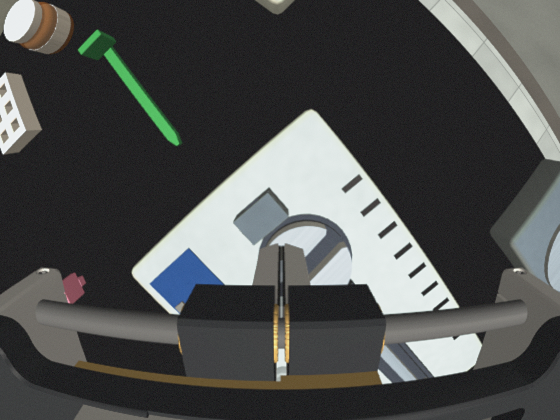

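The wrist picture shows the closed fingers over the disc. The keeper is at (262,215), and the disc at about (307,260) gives (0.620, 0.0065), which agrees with the fit. The post is hidden behind the fingers. I'll descend behind it.

Request:
{"fn": "play_rows", "kwargs": {"deltas": [0,0,0.8,0,0,0,0,0,0.8,0,0,0,0,0,0.4,0,0,0,0,0,0,0,0,0]}}

```text
clock: 5.32
tcp_pos: [0.6428, 0.0586, 0.1198]
eef_rot: [0.937, 0.349, -0.001, -0.0]
force: [-0.1, 0.6, 0.2]
opening: 0.0002
finger_force: 0.0
```

Request:
{"fn": "play_rows", "kwargs": {"deltas": [-0.15,-0.05,0,0,0,0,-0.15,0,0,0,0,0,-0.1,0,0,0,0,0,-0.1,0,0,0,0,0]}}

```text
clock: 5.82
tcp_pos: [0.6274, 0.0492, 0.1212]
eef_rot: [0.937, 0.349, 0.002, -0.001]
force: [3.1, 15.5, -1.1]
opening: 0.0001
finger_force: 6.3
```

Run:
```python
from fit import *
go(.6,.03,.118)
im=viewer.grab_frame('top'); im2=viewer.grab_frame('scene')
a=cv2.resize(im[125:215,230:345],(400,313),interpolation=cv2.INTER_CUBIC); b=cv2.resize(im2[190:280,240:355],(400,313),interpolation=cv2.INTER_CUBIC)
save('m1.png',np.hstack([a,b]))
```

```text
t 5.83 tcp [0.6274 0.0492 0.1212] heading 0.713 F [ 3.1 15.5 -1.1] units [-0.83 -0.09  0.08]
```

View pics/m1.png

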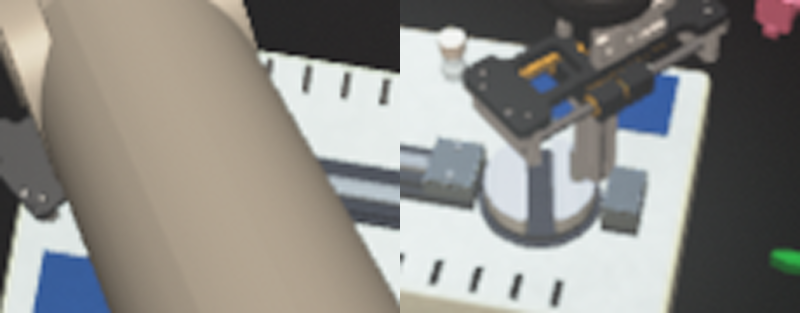

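The picture shows the finger at about (600,150) in the right half, touching the post at the disc's +y side. The 15 N is mostly radial, so I'll push along the arc instead.

Request:
{"fn": "play_rows", "kwargs": {"deltas": [-0.06,-0.1,0,0,0,0,-0.07,-0.04,0,0,0,0,-0.15,-0.04,0,0,0,0,-0.14,-0.03,0,0,0,0,0,0,0,0,0,0]}}

```text
clock: 6.55
tcp_pos: [0.6083, 0.0425, 0.1205]
eef_rot: [0.937, 0.349, 0.0, 0.0]
force: [-0.3, 0.9, 0.2]
opening: 0.0003
finger_force: 0.3
```

Request:
{"fn": "play_rows", "kwargs": {"deltas": [-0.13,0.02,0,0,0,0,-0.13,0.03,0,0,0,0,0,0,0,0,0,0]}}

```text
clock: 6.92
tcp_pos: [0.6017, 0.0335, 0.1202]
eef_rot: [0.937, 0.348, -0.0, 0.0]
force: [0.6, -0.5, 0.3]
opening: 0.0005
finger_force: 0.0
```

```bash
cat > slot.py <<'E'
from fit import *
def slot(tag):
    im=viewer.grab_frame('scene'); c=cals['scene']
    # rectify disc top plane: 120x120 mm, 3 px/mm, photometer axes (col=y, row=-x)
    q=[(.03+a,.09+b,.105) for a,b in((.06,-.06),(.06,.06),(-.06,.06),(-.06,-.06))]
    H=cv2.getPerspectiveTransform(np.float32([proj(c,f(p)) for p in q]),np.float32([(0,0),(360,0),(360,360),(0,360)]))
    o=cv2.warpPerspective(im,H,(360,360),flags=cv2.INTER_CUBIC); save(tag,np.hstack([o,cv2.resize(im[190:280,240:355],(440,360))]))
E
python3 - <<'E'
from slot import *
go(.5986,.0251,.1212); slot('s1.png')
E
```

```text
t 6.92 tcp [0.6017 0.0335 0.1202] heading 0.712 F [ 0.6 -0.5  0.3] units [-0.19  0.11 -0.02]
```

View pics/s1.png

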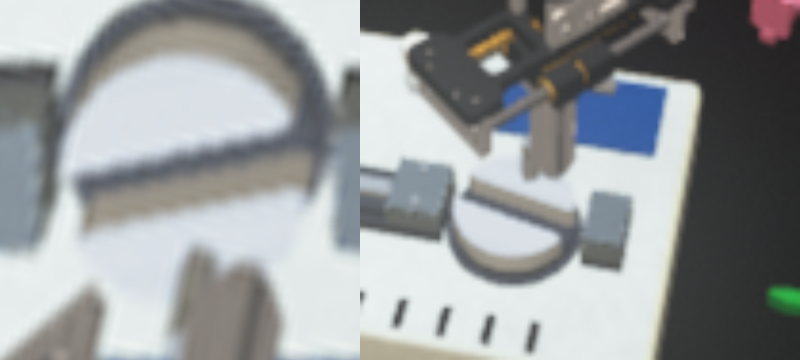

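The rectified view puts the slot at about 0.25 rad short of line, on the edge from (78,182) to (300,125). I'll push the last 7 mm.

Request:
{"fn": "play_rows", "kwargs": {"deltas": [-0.08,0.05,0,0,0,0,-0.08,0.05,0,0,0,0,0,0,0,0,0,0]}}

```text
clock: 7.35
tcp_pos: [0.5996, 0.0266, 0.1203]
eef_rot: [0.937, 0.348, -0.0, 0.0]
force: [0.6, 0.1, -0.9]
opening: 0.0007
finger_force: 0.1
```

Run:
```python
from slot import *
go(.5986,.0251,.1212); slot('s2.png')
```

```text
t 7.35 tcp [0.5996 0.0266 0.1203] heading 0.712 F [ 0.6  0.1 -0.9] units [-0.04  0.01 -0.02]
```

View pics/s2.png

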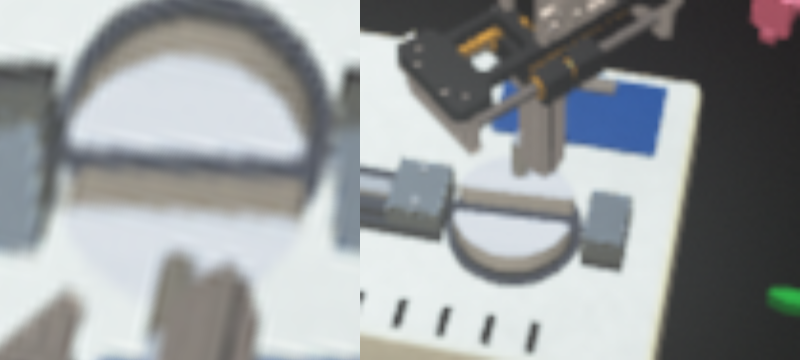

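The slot is now in line to about 0.04 rad, with edge rows 150 to 160 across 235 columns. I'll retreat, rotate the tool and go behind the lug.

Request:
{"fn": "play_rows", "kwargs": {"deltas": [0.2,-0.05,0,0,0,0,0.2,-0.05,0,0,0,0,0,0,-0.6,0,0,0,0,0,-0.8,0,0,0,0,0,-0.4,0,0,0]}}

```text
clock: 8.02
tcp_pos: [0.61, 0.0414, 0.1938]
eef_rot: [0.937, 0.349, 0.001, 0.0]
force: [-0.2, 1.0, 0.1]
opening: 0.0006
finger_force: 0.0
```

Request:
{"fn": "play_rows", "kwargs": {"deltas": [0,0,0,0,0,-0.82,0,0,0,0,0,-0.81,0,0,0,0,0,-0.81,0,0,0,0,0,-0.81,0,0,0,0,0,-0.81]}}

```text
clock: 8.65
tcp_pos: [0.6092, 0.0409, 0.1918]
eef_rot: [0.757, 0.654, -0.0, -0.0]
force: [0.2, -0.8, -0.4]
opening: 0.0003
finger_force: 0.0
```

Request:
{"fn": "play_rows", "kwargs": {"deltas": [0,0,0,0,0,0]}}

```text
clock: 8.78
tcp_pos: [0.6092, 0.0408, 0.1918]
eef_rot: [0.758, 0.652, -0.0, -0.0]
force: [0.4, 0.0, 0.1]
opening: 0.0003
finger_force: 0.0
```

Run:
```python
from fit import *
go(*f((.03,-.170,.19)))
im=viewer.grab_frame('top')
c=cals['top']
for d in viewer.spot_point('top','lug_front')[:5]:
    q=atz(c,d['centre'][0]*560,d['centre'][1]*420,.122); print(round(d['score'],2),np.round(R.from_euler('z',-P[2]).apply([q[0]-P[0],q[1]-P[1],.122]),4))
```

```text
t 8.78 tcp [0.6092 0.0408 0.1918] heading 1.42 F [0.4 0.  0.1] units [-7.27  0.36  0.04]
0.86 [-0.2638  0.2194  0.122 ]
0.77 [-0.0045  0.3915  0.122 ]
0.65 [ 0.0326 -0.1185  0.122 ]
```

Request:
{"fn": "play_rows", "kwargs": {"deltas": [-0.7,0.05,0,0,0,0,-1,0.05,0,0,0,0,-1,0.05,0,0,0,0,-1,0.05,0,0,0,0,-1,0.05,0,0,0,0]}}

```text
clock: 9.5
tcp_pos: [0.5909, -0.1479, 0.1923]
eef_rot: [0.759, 0.651, 0.0, 0.0]
force: [-0.2, 0.6, -0.7]
opening: 0.0005
finger_force: 0.0
```

Request:
{"fn": "play_rows", "kwargs": {"deltas": [-1,0.05,0,0,0,0,-1,0.05,0,0,0,0,-0.57,0.01,0,0,0,0,0,0,0.8,0,0,0,0,0,0.5,0,0,0]}}

```text
clock: 10.12
tcp_pos: [0.5798, -0.2483, 0.139]
eef_rot: [0.758, 0.652, -0.0, -0.001]
force: [0.2, -1.1, 0.2]
opening: 0.0007
finger_force: 0.0
```

Request:
{"fn": "play_rows", "kwargs": {"deltas": [0,0,0.5,0,0,0,0,0,0.15,0,0,0,0,0,0,0,0,0]}}

```text
clock: 10.5
tcp_pos: [0.5802, -0.2487, 0.1142]
eef_rot: [0.758, 0.652, 0.0, -0.0]
force: [-0.4, -0.5, -0.3]
opening: 0.0005
finger_force: 0.0
```

Run:
```python
from fit import *
go(*f((.03,-.013,.11)))
im2=viewer.grab_frame('scene'); wrist('w2.png')
save('l1.png',cv2.resize(im2[180:270,165:300],(780,520),interpolation=cv2.INTER_CUBIC))
```

```text
t 10.5 tcp [ 0.5802 -0.2487  0.1142] heading 1.421 F [-0.4 -0.5 -0.3] units [ 3.91 -0.    0.11]
```

View pics/l1.png

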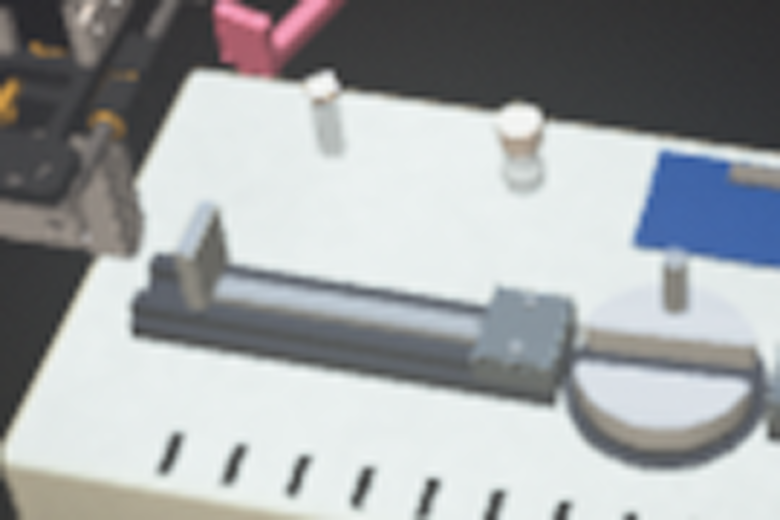

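The picture shows the finger at about (120,210), behind the lug at (200,250), and the slot lined up. I'll push the bar.

Request:
{"fn": "play_rows", "kwargs": {"deltas": [0.2,0,0.1,0,0,0,0.3,0,0,0,0,0,0.25,0,0,0,0,0,0.25,0,0,0,0,0,0.25,0,0,0,0,0]}}

```text
clock: 11.22
tcp_pos: [0.5877, -0.1991, 0.1105]
eef_rot: [0.758, 0.652, -0.0, 0.0]
force: [-0.3, -2.4, 2.1]
opening: 0.0002
finger_force: 1.3
```

Request:
{"fn": "play_rows", "kwargs": {"deltas": [0.25,0,0,0,0,0,0.25,0,0,0,0,0,0.25,0,0,0,0,0,0.25,0,0,0,0,0,0.25,0,0,0,0,0]}}

```text
clock: 11.85
tcp_pos: [0.5951, -0.1495, 0.1103]
eef_rot: [0.758, 0.652, -0.0, 0.0]
force: [-0.5, -3.3, 2.5]
opening: 0.0003
finger_force: 1.6
```

Request:
{"fn": "play_rows", "kwargs": {"deltas": [0.2,0,0,0,0,0,0.2,0,0,0,0,0,0.2,0,0,0,0,0,0.2,0,0,0,0,0,0,0,0,0,0,0]}}

```text
clock: 12.48
tcp_pos: [0.5998, -0.1173, 0.1102]
eef_rot: [0.758, 0.653, 0.0, -0.0]
force: [0.2, 0.1, -1.2]
opening: 0.0006
finger_force: 0.0
```

Run:
```python
from fit import *
go(*f((.03,-.013,.11)))
```

```text
t 12.47 tcp [ 0.5998 -0.1173  0.1102] heading 1.422 F [ 0.2  0.1 -1.2] units [0.59 0.   0.  ]
```

Sliding at 2–3 N with no block. Now the last stretch, pushing gently until it stops.

Request:
{"fn": "play_rows", "kwargs": {"deltas": [0.15,0,0,0,0,0,0.15,0,0,0,0,0,0.1,0,0,0,0,0,0.08,0,0,0,0,0]}}

```text
clock: 12.98
tcp_pos: [0.6027, -0.0993, 0.1103]
eef_rot: [0.758, 0.652, 0.0, 0.0]
force: [0.6, -3.1, 1.0]
opening: 0.0004
finger_force: 1.4
```

Request:
{"fn": "play_rows", "kwargs": {"deltas": [0.05,0,0,0,0,0,0.05,0,0,0,0,0,0,0,0,0,0,0]}}

```text
clock: 13.35
tcp_pos: [0.6032, -0.0953, 0.1103]
eef_rot: [0.758, 0.652, 0.0, -0.0]
force: [-0.6, -0.4, 0.9]
opening: 0.0002
finger_force: 0.4
```

Request:
{"fn": "play_rows", "kwargs": {"deltas": [0.04,0,0,0,0,0,0.04,0,0,0,0,0,0,0,0,0,0,0]}}

```text
clock: 13.72
tcp_pos: [0.6033, -0.0945, 0.1103]
eef_rot: [0.759, 0.652, -0.001, 0.001]
force: [-1.2, -10.8, 3.5]
opening: 0.0004
finger_force: 5.5
```

Request:
{"fn": "play_rows", "kwargs": {"deltas": [0.04,0,0,0,0,0,0.04,0,0,0,0,0,0,0,0,0,0,0]}}

```text
clock: 14.1
tcp_pos: [0.6034, -0.0944, 0.1103]
eef_rot: [0.759, 0.651, -0.002, 0.002]
force: [-3.6, -23.4, 6.4]
opening: 0.0007
finger_force: 11.9
```

It has hit a hard stop at the expected home position (force rising to 23 N, no further travel). I'll back off, lift and check.

Request:
{"fn": "play_rows", "kwargs": {"deltas": [-0.2,0,0,0,0,0,-0.5,0,0,0,0,0,-0.3,0,-0.6,0,0,0,0,0,-1,0,0,0,0,0,-0.5,0,0,0]}}

```text
clock: 14.72
tcp_pos: [0.5987, -0.1295, 0.1961]
eef_rot: [0.758, 0.652, 0.001, 0.001]
force: [0.3, 0.7, -0.1]
opening: 0.0003
finger_force: 0.0
```

Request:
{"fn": "play_rows", "kwargs": {"deltas": [-1,0,0,0,0,0,-1,0,0,0,0,0,-1,0,0,0,0,0,-1,0,0,0,0,0,0,0,0,0,0,0]}}

```text
clock: 15.35
tcp_pos: [0.5728, -0.2908, 0.1934]
eef_rot: [0.76, 0.65, -0.001, -0.0]
force: [-0.7, -0.2, -1.0]
opening: 0.0005
finger_force: 0.0
```

Run:
```python
from fit import *
go(.6,0,.2)
im2=viewer.grab_frame('scene')
save('end.png',cv2.resize(im2[185:285,165:315],(780,520),interpolation=cv2.INTER_CUBIC))
```

```text
t 15.35 tcp [ 0.5728 -0.2908  0.1934] heading 1.416 F [-0.7 -0.2 -1. ] units [ 7.29 -0.45 -0.17]
```

View pics/end.png

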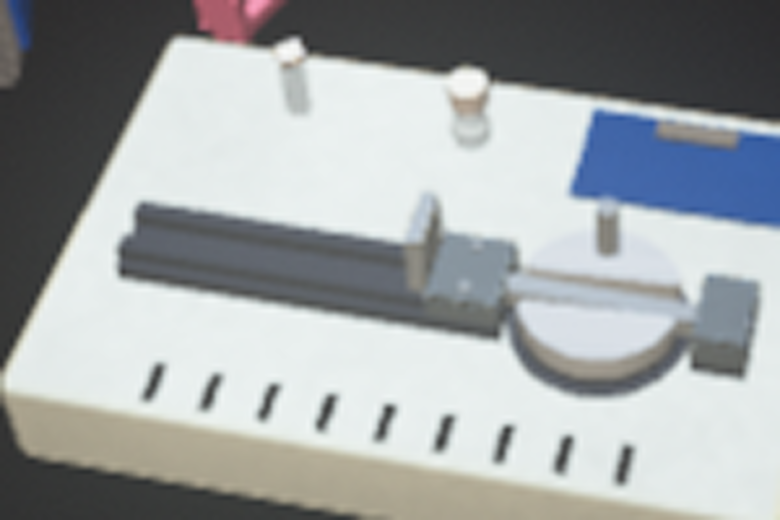

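The lug at (420,250) is against the guide block. The bar runs through the disc's slot into the keeper at (725,320), and the vial and cuvette have not moved. The robot is clear, so I'll hand in.

```bash
python3 -c "
from plant import ticket
print(ticket.hand_in())"
```

```text
the job is handed in; nothing more can be done
None
```

The photometer is locked and the job is handed in: the disc's slot is in line, the bar runs through it into the keeper with its lug against the guide block, and the robot is clear at about 15 s of the 54 s.

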